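# Count three bushings into the kit tray

## Task

Count exactly three of the four bronze bushings out of the sloping red rack into the blue kit tray, setting each down gently so that it stands upright on its flange on the tray floor. Then slide the loaded tray along the track until it is fully home against the green stop. Leave the fourth bronze bushing and the black one where they stand in the rack, and do not disturb the other things on the bench.

Things in the scene. Friction and masses are not known exactly. Their poses are not given: they have to be found in the camera images.
- rack: fixed red rack, 344 wide (y), 110 deep. Origin: centre of its foot on the bench; x level, from open front to high back. Its deck rises 30 deg along +x (normal -0.5, 0, 0.866). Five pockets along y, 66 apart, hold the bushings in any order, feet centred at x -19, z 74. Front lip 12 high. See guard_bar.
- guard_bar (a point): centre of a bar 18 x 12 running the rack's whole width above the bushings: 115 off the deck along its normal, 66 uphill (along the deck) of the bushings' axes. It bars a vertical tool but leaves room for one that comes in along the deck's normal.
- bronze1: one of four alike bronze (brass-yellow) flanged bushings, 48 tall: flange 40 dia, 6 thick at the foot, then a plain round body 28 dia to the top; 120 g. Origin: centre of the flange's underside; z along its axis, flange to top. In the rack it stands on the sloping deck, its axis leaning 30 degrees from vertical.
- bronze2: one of four alike bronze (brass-yellow) flanged bushings, 48 tall: flange 40 dia, 6 thick at the foot, then a plain round body 28 dia to the top; 120 g. Origin: centre of the flange's underside; z along its axis, flange to top. In the rack it stands on the sloping deck, its axis leaning 30 degrees from vertical.
- bronze3: one of four alike bronze (brass-yellow) flanged bushings, 48 tall: flange 40 dia, 6 thick at the foot, then a plain round body 28 dia to the top; 120 g. Origin: centre of the flange's underside; z along its axis, flange to top. In the rack it stands on the sloping deck, its axis leaning 30 degrees from vertical.
- bronze4: one of four alike bronze (brass-yellow) flanged bushings, 48 tall: flange 40 dia, 6 thick at the foot, then a plain round body 28 dia to the top; 120 g. Origin: centre of the flange's underside; z along its axis, flange to top. In the rack it stands on the sloping deck, its axis leaning 30 degrees from vertical.
- black_bushing: a bushing of the same shape and size but black, also in the rack; leave it there
- tray_floor (a point): centre of the upper face of the blue tray's floor. Tray: 110 (this frame's x) by 170 (y) outside, walls 4 thick and 16 high above the floor, open on top. Frame level; the tray slides along -y of this frame as it goes home.
- tray_handle (a point): grip point on the tray's upright round black handle, 18 dia: on its axis, 16 below its top, 40 above the tray floor. It stands 74 in front (-x of the tray) of the tray's centre. Moves with the tray.
- tray (a joint): tray position along the track in m: 0 at the grey stop, 0.110 fully home against the green stop. Slides with slight friction, stays where left.
- track: fixed aluminium track under the tray, 130 (x) by 300 (y), 12 high; green stop (30 high) at its -y end, grey stop at its +y end. Origin: centre of its underside.
- spray_red: red spray can, 54 dia, 190 tall, bystander; origin centre of underside
- spray_white: white spray can, 54 dia, 190 tall, bystander; origin centre of underside
- carton: cardboard carton 100 x 140 x 60 high, bystander; origin centre of underside
- spanner: steel spanner 180 long lying on the bench, bystander; origin at its middle, length along x
- disc_stack: stack of grinding discs, 100 dia, 24 high, bystander; origin centre of underside
- grease_jar: grease jar with yellow cap, 70 dia, 80 high, bystander; origin centre of underside
Mind the look-alikes: they are no part of the job. Leave any turquoise look-alike of the bronze3 alone.

How it is judged:
On the way, in this order (a step that is already met when the one before it is completed fails the run):
1. exactly three bronze bushings stand upright and released on the tray floor, the fourth still in its pocket (((x of bronze1 in the frame of tray_floor between -0.05 and 0.05 m and y of bronze1 in the frame of tray_floor between -0.08 and 0.08 m and z of bronze1 in the frame of tray_floor between -0.006 and 0.008 m and angle between bronze1's own z axis and vertical below 0.15 rad and contact force between the fingers and bronze1 below 0.2 N and linear speed of bronze1 below 0.05 m/s) or (distance of bronze1 from where it was at the start of the episode below 0.03 m and angle between bronze1's own z axis and vertical below 0.75 rad)) and ((x of bronze2 in the frame of tray_floor between -0.05 and 0.05 m and y of bronze2 in the frame of tray_floor between -0.08 and 0.08 m and z of bronze2 in the frame of tray_floor between -0.006 and 0.008 m and angle between bronze2's own z axis and vertical below 0.15 rad and contact force between the fingers and bronze2 below 0.2 N and linear speed of bronze2 below 0.05 m/s) or (distance of bronze2 from where it was at the start of the episode below 0.03 m and angle between bronze2's own z axis and vertical below 0.75 rad)) and ((x of bronze3 in the frame of tray_floor between -0.05 and 0.05 m and y of bronze3 in the frame of tray_floor between -0.08 and 0.08 m and z of bronze3 in the frame of tray_floor between -0.006 and 0.008 m and angle between bronze3's own z axis and vertical below 0.15 rad and contact force between the fingers and bronze3 below 0.2 N and linear speed of bronze3 below 0.05 m/s) or (distance of bronze3 from where it was at the start of the episode below 0.03 m and angle between bronze3's own z axis and vertical below 0.75 rad)) and ((x of bronze4 in the frame of tray_floor between -0.05 and 0.05 m and y of bronze4 in the frame of tray_floor between -0.08 and 0.08 m and z of bronze4 in the frame of tray_floor between -0.006 and 0.008 m and angle between bronze4's own z axis and vertical below 0.15 rad and contact force between the fingers and bronze4 below 0.2 N and linear speed of bronze4 below 0.05 m/s) or (distance of bronze4 from where it was at the start of the episode below 0.03 m and angle between bronze4's own z axis and vertical below 0.75 rad)) and ((distance of bronze1 from where it was at the start of the episode below 0.03 m and not (distance of bronze2 from where it was at the start of the episode below 0.03 m) and not (distance of bronze3 from where it was at the start of the episode below 0.03 m) and not (distance of bronze4 from where it was at the start of the episode below 0.03 m)) or (distance of bronze2 from where it was at the start of the episode below 0.03 m and not (distance of bronze1 from where it was at the start of the episode below 0.03 m) and not (distance of bronze3 from where it was at the start of the episode below 0.03 m) and not (distance of bronze4 from where it was at the start of the episode below 0.03 m)) or (distance of bronze3 from where it was at the start of the episode below 0.03 m and not (distance of bronze1 from where it was at the start of the episode below 0.03 m) and not (distance of bronze2 from where it was at the start of the episode below 0.03 m) and not (distance of bronze4 from where it was at the start of the episode below 0.03 m)) or (distance of bronze4 from where it was at the start of the episode below 0.03 m and not (distance of bronze1 from where it was at the start of the episode below 0.03 m) and not (distance of bronze2 from where it was at the start of the episode below 0.03 m) and not (distance of bronze3 from where it was at the start of the episode below 0.03 m)))), for 0.2 s.
2. the loaded tray is then slid fully home to the green stop (value of joint tray above 0.104 m), for 0.2 s.
At the end, for the whole second after the job is handed in: Exactly three bronze bushings stand upright (within 0.15 rad) on the tray floor, released and at rest; the fourth is within 30 mm of where it began in the rack and not toppled (within 0.75 rad of vertical); the tray is home (joint above 0.104 m) (all of step 1 and value of joint tray above 0.104 m); the robot touches nothing.
It fails at once if the black bushing or another bystander moved more than 30 mm, or the black bushing toppled (angle between black_bushing's own z axis and vertical above 0.75 rad or distance of any of black_bushing, spray_red, spray_white, carton, spanner, disc_stack, grease_jar from where it was at the start of the episode above 0.03 m).
It fails at once if a bushing dropped into the tray: faster than 0.6 m/s within 30 mm of its floor ((x of bronze1 in the frame of tray_floor between -0.06 and 0.06 m and y of bronze1 in the frame of tray_floor between -0.09 and 0.09 m and z of bronze1 in the frame of tray_floor below 0.03 m and linear speed of bronze1 above 0.6 m/s) or (x of bronze2 in the frame of tray_floor between -0.06 and 0.06 m and y of bronze2 in the frame of tray_floor between -0.09 and 0.09 m and z of bronze2 in the frame of tray_floor below 0.03 m and linear speed of bronze2 above 0.6 m/s) or (x of bronze3 in the frame of tray_floor between -0.06 and 0.06 m and y of bronze3 in the frame of tray_floor between -0.09 and 0.09 m and z of bronze3 in the frame of tray_floor below 0.03 m and linear speed of bronze3 above 0.6 m/s) or (x of bronze4 in the frame of tray_floor between -0.06 and 0.06 m and y of bronze4 in the frame of tray_floor between -0.09 and 0.09 m and z of bronze4 in the frame of tray_floor below 0.03 m and linear speed of bronze4 above 0.6 m/s)).
It also fails if it takes over 72 s, if anything falls off the work surface, if the arm or the gripper's body presses on something with over 40 N, if the wrist force passes 120 N, or if a joint passes its speed limit or range.

## Robot

A 6-joint arm with a two-finger parallel gripper is mounted at the origin on the work surface. World frame = base frame: x ahead of the robot, y to its left, z up, the work surface at z = 0. Lengths are in m, angles in rad, forces in N, time in s.
With the tool pointing down it reaches from about 0.35 to 1 m from the base axis. Payload 7.1 kg.
Tool frame: the origin (TCP) lies between the finger pads; the fingertips stand 22 mm ahead of it and the grasp point (between the pads) lies 3 mm ahead of it; z points along the fingers, y is the line along which they close (so a half turn about z gives the same grasp; the last joint's range is limited). The gripper opens to 85 mm and grips with 20 to 120 N. Pads are 22 mm wide; open, the fingers measure 114 mm over their backs; the gripper's body (76 mm by 85 mm) begins 54 mm behind the grasp point. The pads swing forward as they close: fully open they stand 13 mm farther back than shut.
Start: joints at [1.27, 0.423, 1.63, -0, 1.089, -0.019], TCP at [0.174, 0.6, 0.253] pointing down, gripper open.
Joint ranges: [-3, 3], [-0.9, 2.11], [0.09, 2.58], [-1.31, 4.45], [0.11, 2.69], [-2.54, 2.54]. Speed limits (rad/s): [2.39, 2.39, 3.01, 3.14, 3.14, 3.14].

## Interface

Orientations are given as a rotation vector (axis times angle).
In Python, from rig import manip gives the robot as it stands. The module is installed in compiled form; this text tells all that it offers. Calls block until the motion is done:
- manip.move_to(position, orientation): joint-space move of the TCP to a pose.
- manip.servo_line(position, orientation=None, rate=0.15): straight line of the TCP; orientation=None keeps the orientation; rate is the mean speed in m/s.
- manip.set_joints(angles): joint-space move.
- manip.command_gripper(opening, f_grip=None): finger opening in m; f_grip is the grip in N (None keeps the last); returns when the fingers have stopped.
- manip.hold(seconds).
- manip.solve_ik(position, orientation): joint angles nearest the present ones, or None.
- manip.camera(name): name is "side" or "top" or "wrist"; returns a dict with "image" (384x512x3 uint8, red, green, blue), "fx", "fy", "cx", "cy" (pixels), "cam_to_world" (4x4, takes a point from camera to world coordinates); the wrist camera has in their place "mount" (4x4, takes a point from camera to tool coordinates, whose origin is the TCP and whose axes are the flange's). Camera axes: x right, y down, z forward; pixel columns grow to the right and rows downward; lengths in m; the calibration is good to about 2 mm. The wrist camera is an equidistant fisheye: a pixel r from the principal point sees the ray r / f radians off the axis. A picture is of the moment at which its call begins: read the wrist's pose just before it. There is no depth.
A pose or a line that the arm cannot do raises manip.IKError and nothing moves.
- manip.sign_off(): hands the job in; it is judged then, once.
Readings, each from a call of its own:
- manip.get_time(): time.
- manip.get_joint_positions(): joint angles.
- manip.get_joint_vel(): joint speeds.
- manip.get_tau(): joint torques, N m.
- manip.get_position(): TCP position.
- manip.get_ee_rot(): TCP orientation.
- manip.get_contact_force(): force on the tool from outside, world axes, zero at the start.
- manip.get_torque(): the same for the moment, N m.
- manip.get_width(): finger opening in m.
- manip.get_grip_force(): force on a finger pad.
Only numpy, scipy, OpenCV 4.12 (cv2) and the standard library are available. Lean on these libraries where they do the work, as an engineer would, in place of code of your own. Each camera call takes 0.05 s, during which the arm holds its last target. There are 200 camera calls.

## Working session

There is one attempt and no reset: what is moved stays moved. The work goes in short steps, each a Python script; the robot and the scene stay as the last script left them, time stands still between calls to the robot, and variables do not carry over. Pictures are saved under pics/ and viewed, at most 10 in all, crops included, and the job is handed in when it is done.

```bash
mkdir -p pics
python3 - <<'E'
from rig import manip
import cv2,numpy as np,pickle
d={}
for n in("side","top"):
    c=manip.camera(n);d[n]=c
    cv2.imwrite(f"pics/{n}0.png",cv2.resize(c["image"][:,:,::-1],(768,576),interpolation=cv2.INTER_CUBIC))
    print(n,c["fx"],c["fy"],c["cx"],c["cy"],np.round(c["cam_to_world"],3).tolist())
pickle.dump(d,open("c0.pkl","wb"))
E
```

```text
side 428.5824363247647 428.5824363247647 261.6648020855296 191.8195555958807 [[0.77, -0.483, 0.417, -0.158], [-0.638, -0.571, 0.517, -0.818], [-0.011, -0.664, -0.748, 1.343], [0.0, 0.0, 0.0, 1.0]]
top 446.25708165698495 446.25708165698495 254.00964856267467 197.78930479865747 [[0.021, -0.995, 0.096, 0.401], [-1.0, -0.02, 0.015, -0.001], [-0.013, -0.096, -0.995, 1.48], [0.0, 0.0, 0.0, 1.0]]
```

View pics/side0.png

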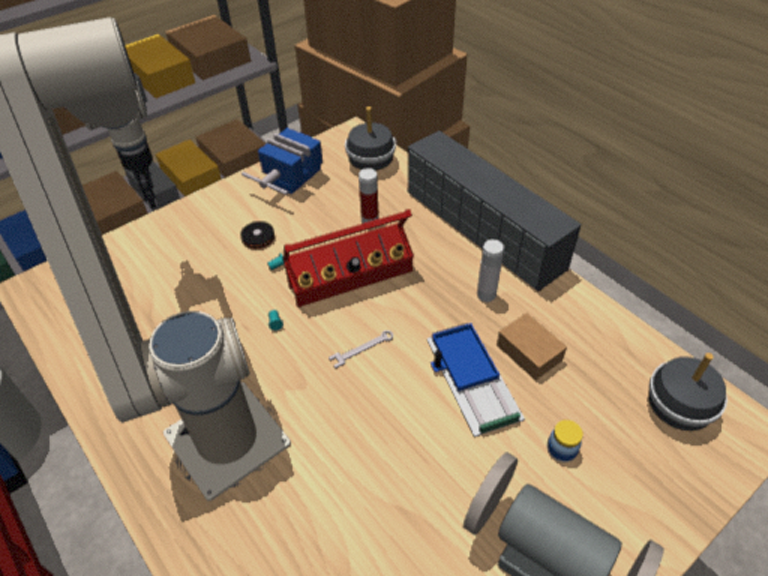

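View pics/top0.png

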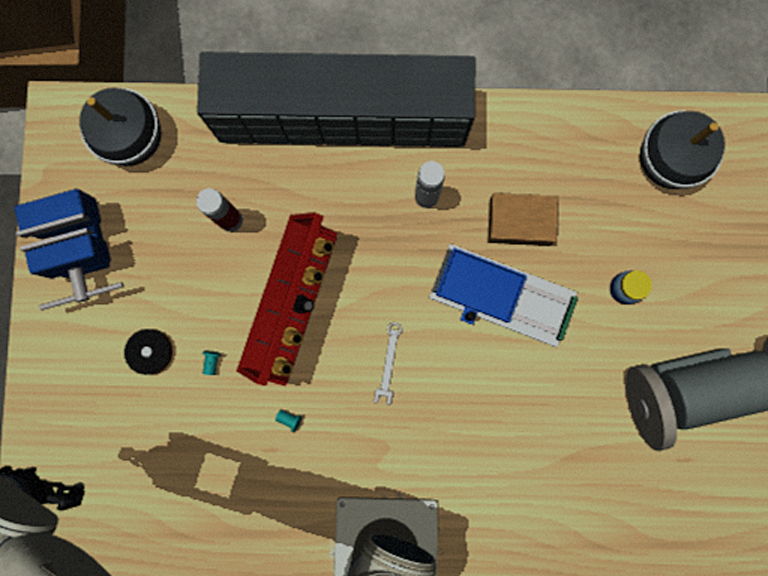

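Side (768-wide view): bushings at (305,279), (329,271), black (353,264), (376,257), (397,251). Top: brass at (283,368), (291,337), (312,275), (323,246); black at (304,304). The turquoise look-alikes at (211,362) and (288,420) lie outside the rack. The blue tray is at (482,283) with its handle at (470,316), and the green stop is at (569,318). I'll take one enlarged crop to confirm.

Run:
```python
import cv2,numpy as np,pickle
d=pickle.load(open("c0.pkl","rb"))
def crop(n,x0,y0,x1,y1,w,h):return cv2.resize(d[n]["image"][y0:y1,x0:x1,::-1],(w,h),interpolation=cv2.INTER_CUBIC)
a=np.vstack([crop("top",155,138,245,263,400,556)])
b=np.vstack([crop("side",185,135,285,205,400,280),crop("top",280,155,395,235,400,276)])
cv2.imwrite("pics/crop0.png",np.hstack([a,b]))
for n,(x0,y0,x1,y1) in dict(top=(155,138,240,263),side=(185,135,285,205)).items():
    im=d[n]["image"][y0:y1,x0:x1];h=cv2.cvtColor(im,cv2.COLOR_RGB2HSV)
    for nm,m in dict(brass=(h[...,0]>12)&(h[...,0]<35)&(h[...,1]>110)&(h[...,2]>70),).items():
        k,_,s,c=cv2.connectedComponentsWithStats(m.astype(np.uint8))
        for i in range(1,k):
            if s[i,4]>10:print(n,nm,s[i],np.round(c[i]+[x0,y0],1))
for n in d:
    h=cv2.cvtColor(d[n]["image"],cv2.COLOR_RGB2HSV)
    m=((h[...,0]>105)&(h[...,0]<130)&(h[...,1]>150)).astype(np.uint8)
    cs,_=cv2.findContours(m,0,2)
    for c in cs:
        if cv2.contourArea(c)>150:
            r=cv2.minAreaRect(c);print(n,"blue",cv2.contourArea(c),np.round(cv2.boxPoints(r),1).tolist(), cv2.approxPolyDP(c,4,True)[:,0].tolist())
```

```text
top brass [  2   1  38  22 288] [171.8 150.2]
top brass [59  5 26  6 89] [228.  145.6]
top brass [  26   12   59  108 1618] [212.7 205.6]
top brass [ 0 18 10  4 19] [160.4 157.4]
top brass [53 20 12 13 87] [212.6 164.4]
side brass [75 27  9 11 61] [264.  167.7]
side brass [60 33 10 10 60] [249.2 172.6]
side brass [29 41 10 11 65] [218.5 181.8]
side brass [13 46 11 11 66] [202.9 186.5]
side blue 1078.0 [[282.1000061035156, 225.3000030517578], [319.29998779296875, 212.89999389648438], [332.1000061035156, 251.3000030517578], [294.8999938964844, 263.70001220703125]] [[314, 217], [289, 223], [294, 243], [288, 243], [298, 245], [306, 259], [331, 251]]
side blue 607.5 [[-2.799999952316284, 148.39999389648438], [16.200000762939453, 140.1999969482422], [30.200000762939453, 172.89999389648438], [11.199999809265137, 181.10000610351562]] [[15, 141], [1, 147], [0, 155], [16, 179], [29, 171]]
side blue 766.0 [[167.6999969482422, 103.4000015258789], [198.1999969482422, 78.19999694824219], [220.8000030517578, 105.69999694824219], [190.3000030517578, 130.89999389648438]] [[190, 85], [187, 88], [204, 95], [208, 103], [201, 109], [178, 96], [173, 105], [177, 114], [187, 113], [183, 122], [195, 127], [212, 112], [211, 94]]
top blue 1712.5 [[286.3999938964844, 204.8000030517578], [301.79998779296875, 164.8000030517578], [350.70001220703125, 183.6999969482422], [335.3999938964844, 223.60000610351562]] [[302, 166], [291, 196], [308, 202], [307, 212], [313, 215], [313, 207], [339, 214], [350, 184]]
top blue 1949.0 [[8.800000190734863, 136.3000030517578], [60.599998474121094, 123.4000015258789], [74.0, 177.0], [22.200000762939453, 189.89999389648438]] [[62, 132], [50, 126], [10, 137], [13, 152], [52, 141], [61, 144], [59, 151], [24, 157], [63, 154], [18, 167], [20, 181], [45, 184], [47, 177], [71, 177]]
```

View pics/crop0.png

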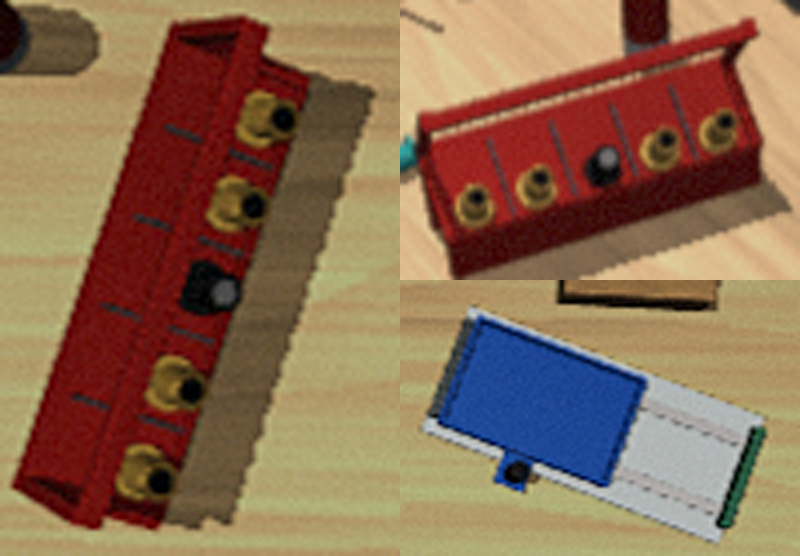

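The crop confirms that the four brass bushings and the black middle one stand in the rack, leaning toward the front. The dark discs are their tops. The tray is blue, and its handle is on the near side. Next I triangulate the tops and the tray.

```bash
cat > h.py <<'E'
from rig import manip
import numpy as np,cv2
from scipy.spatial.transform import Rotation as R
def ray(c,p):
    d=c["cam_to_world"][:3,:3]@np.array([(p[0]-c["cx"])/c["fx"],(p[1]-c["cy"])/c["fy"],1]);return c["cam_to_world"][:3,3],d/np.linalg.norm(d)
def plane(c,p,z):
    o,d=ray(c,p);return o+d*(z-o[2])/d[2]
def tri(rs):
    A=sum(np.eye(3)-np.outer(d,d) for o,d in rs);b=sum((np.eye(3)-np.outer(d,d))@o for o,d in rs)
    x=np.linalg.solve(A,b);return x,max(np.linalg.norm((np.eye(3)-np.outer(d,d))@(x-o)) for o,d in rs)
E
python3 - <<'E'
from h import *
import pickle
d=pickle.load(open("c0.pkl","rb"))
T=[(218.9,165),(212.2,184.6),(197.5,225.3),(191,246.4)]
S=[(265.8,164.3),(251.3,168.5),(220,178),(204.5,183)]
P=[]
for t,s in zip(T,S):
    x,e=tri([ray(d["top"],t),ray(d["side"],s)]);P.append(x);print("bush",x.round(4),round(e,4))
P=np.array(P);print(np.linalg.norm(np.diff(P,axis=0),axis=1))
print("plane z .1156",[plane(d["top"],t,.1156).round(4).tolist() for t in T],[plane(d["side"],t,.1156).round(4).tolist() for t in S])
C=[plane(d["top"],p,.035) for p in [(302,166),(350.7,183.7),(339.5,214.5),(291,196.5)]]
print(np.round(C,4).tolist(),[np.linalg.norm(C[i]-C[i-1]) for i in range(4)],np.mean(C,0))
# handle top: top view, side view
x=tri([ray(d["top"],(280+(518-400)/3.478,155+(469-280)/3.478)),ray(d["side"],(437/1.5,356/1.5))]);print("handle",x)
for n in d:
    c=d[n];h=cv2.cvtColor(c["image"],cv2.COLOR_RGB2HSV)
    m=((h[...,0]>60)&(h[...,0]<95)&(h[...,1]>90)).astype(np.uint8);m[:,:320]=0
    k,_,s,ce=cv2.connectedComponentsWithStats(m)
    for i in range(1,k):
        if s[i,4]>15:print(n,s[i],ce[i])
print(manip.get_ee_rot(), manip.camera("wrist")["mount"].round(3).tolist())
E
```

```text
bush [0.6311 0.1301 0.1212] 0.0001
bush [0.57   0.1484 0.1226] 0.0004
bush [0.4448 0.1898 0.1195] 0.0007
bush [0.3813 0.2066 0.1209] 0.0018
[0.06375296 0.13194736 0.06564899]
plane z .1156 [[0.6321, 0.1305, 0.1156], [0.5706, 0.1495, 0.1156], [0.4443, 0.1907, 0.1156], [0.3798, 0.2084, 0.1156]] [[0.6346, 0.1344, 0.1156], [0.5746, 0.1538, 0.1156], [0.4472, 0.1926, 0.1156], [0.3851, 0.2099, 0.1156]]
[[0.6476, -0.1339, 0.035], [0.5923, -0.2927, 0.035], [0.4912, -0.2566, 0.035], [0.5466, -0.0992, 0.035]] [np.float64(0.10672948307931356), np.float64(0.16817493591756016), np.float64(0.10731269899099195), np.float64(0.16683851544082498)] [ 0.569427   -0.19559039  0.035     ]
handle (array([ 0.50334914, -0.17059271,  0.05361662]), np.float64(0.0019150676759544765))
side [321 276  25  12 103] [332.63106796 281.7184466 ]
top [372 198  13  29 101] [377.78217822 211.83168317]
[-4.41191129e-01 -3.11022004e+00  2.18661109e-03] [[0.001, -0.955, -0.297, 0.076], [1.0, 0.001, 0.001, -0.0], [-0.001, -0.297, 0.955, -0.122], [0.0, 0.0, 0.0, 1.0]]
```

```bash
cat >> h.py <<'E'
yr=1.270;rx=np.array([np.cos(yr),np.sin(yr),0]);ry=np.array([-rx[1],rx[0],0]);Z=np.array([0,0,1.])
n=-.5*rx+.866025*Z
def rot(y,z):return R.from_matrix(np.c_[np.cross(y,z),y,z]).as_rotvec()
Rr=rot(ry,-n)
TOPS=np.array([[.6325,.1315,.1165],[.5715,.1505,.1165],[.4448,.191,.1165],[.3815,.208,.1165]])
yt=-.335;tx=np.array([np.cos(yt),np.sin(yt),0]);ty=np.array([-tx[1],tx[0],0])
TC=np.array([.5694,-.1956,.019])
E
python3 - <<'E'
from h import *
print(manip.get_time())
for s in(1,-1):
    q=rot(s*ry,-n)
    for t in TOPS:
        print(s,[None if (j:=manip.solve_ik(t+n*h,q)) is None else j.round(2).tolist() for h in(-.015,.1)])
    q=rot(s*tx,-Z);print("tray",s,[None if (j:=manip.solve_ik(TC+ty*k+Z*.06,q)) is None else j.round(2).tolist() for k in(-.046,.046)])
E
```

```text
0.15
1 [None, None]
1 [None, None]
1 [None, None]
1 [[0.2, 0.44, 2.31, 1.33, 0.47, 2.41], None]
tray 1 [[-0.43, 0.63, 1.77, 0.0, 0.74, -0.09], [-0.27, 0.63, 1.77, 0.0, 0.74, 0.06]]
-1 [[-0.01, 0.64, 1.79, 0.81, 0.72, -0.34], [-0.11, 0.47, 1.79, 0.68, 0.89, -0.25]]
-1 [[0.02, 0.58, 1.93, 0.89, 0.65, -0.41], [-0.08, 0.39, 1.93, 0.72, 0.84, -0.28]]
-1 [[0.13, 0.48, 2.19, 1.14, 0.52, -0.6], [-0.0, 0.23, 2.19, 0.8, 0.73, -0.32]]
-1 [[0.2, 0.44, 2.31, 1.33, 0.47, -0.73], [0.05, 0.14, 2.32, 0.85, 0.68, -0.33]]
tray -1 [None, None]
```

```bash
cat >> h.py <<'E'
Rr=rot(-ry,-n);Rt=rot(tx,-Z)
def wcam():
    p,q=np.array(manip.get_position()),R.from_rotvec(manip.get_ee_rot()).as_matrix()
    c=manip.camera("wrist");M=np.array(c["mount"]);return dict(c,W=np.block([[q@M[:3,:3],(q@M[:3,3]+p)[:,None]],[np.zeros((1,3)),1]]))
def wray(c,p):
    v=np.array([p[0]-c["cx"],p[1]-c["cy"]]);r=np.hypot(*v)/c["fx"];u=v/max(np.hypot(*v),1e-9)
    d=np.r_[np.sin(r)*u,np.cos(r)];return c["W"][:3,3],c["W"][:3,:3]@d
def wpix(c,X):
    v=c["W"][:3,:3].T@(np.array(X)-c["W"][:3,3]);r=np.arctan2(np.hypot(v[0],v[1]),v[2]);u=v[:2]/np.hypot(v[0],v[1])
    return u*r*c["fx"]+[c["cx"],c["cy"]]
E
python3 - <<'E'
from h import *
p=np.array(manip.get_position());manip.servo_line(p+[0,0,.12],rate=.25)
manip.move_to(TOPS[1]+n*.16,Rr);manip.command_gripper(.05,40)
manip.servo_line(TOPS[1]+n*.10,rate=.2)
c=wcam();im=c["image"][:,:,::-1].copy()
for t in TOPS:
    x=wpix(c,t);print(x.round(1));cv2.circle(im,tuple(x.round().astype(int).tolist()),2,(0,255,0),-1)
print(c["fx"],manip.get_time(),np.round(manip.get_position(),4),manip.get_width())
cv2.imwrite("pics/w1raw.png",c["image"][:,:,::-1]);np.save("w1.npy",c["W"])
cv2.imwrite("pics/w1.png",cv2.resize(im,(768,576)))
E
```

```text
[335.6 201.3]
[256.4 201.3]
[102.9 199. ]
[ 47.1 200.9]
297.3186396354542 4.05 [0.557  0.1026 0.2037] 0.0501570847822895
```

View pics/w1.png

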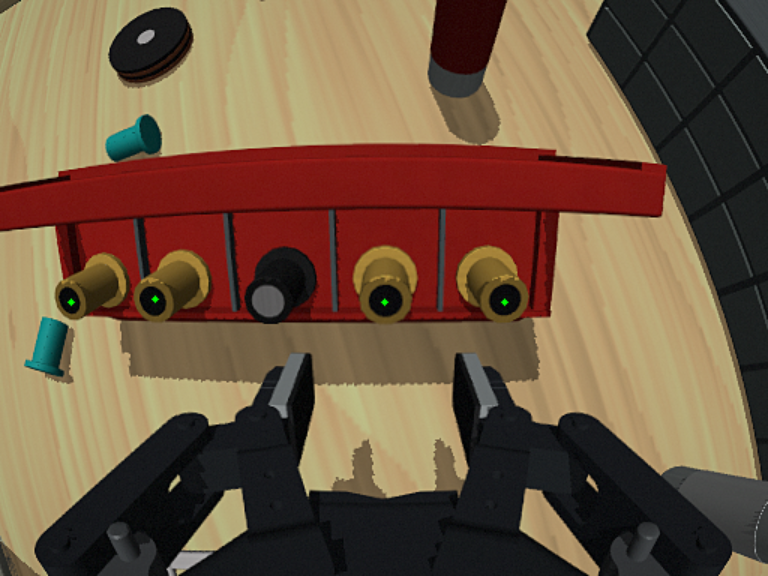

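The projected points (green) sit on the dark tops at (504,301), (385,301), (155,299) and (71,301), so the poses are good. The black bushing at (268,300) and the turquoise parts stay put. I'll pick the bushing at (385,301) first.

```bash
cat >> h.py <<'E'
def pick(i):
    t=TOPS[i]
    manip.command_gripper(.05,40)
    manip.servo_line(t+n*.02,Rr,rate=.2);manip.servo_line(t-n*.015,rate=.08)
    manip.command_gripper(.015,40);w=manip.get_width()
    print("grasp",w,manip.get_grip_force(),np.round(manip.get_contact_force(),1))
    assert .024<w<.032
    manip.servo_line(t+n*.01,rate=.08);manip.servo_line(t+n*.13,rate=.25);print("held",manip.get_width(),manip.get_time())
def place(k):
    g=TC+ty*k
    manip.move_to(g+Z*.15,Rt);manip.servo_line(g+Z*.05,rate=.12);manip.hold(.2)
    f0=manip.get_contact_force()[2];z=g[2]+.05
    for _ in range(18):
        z-=.0015;manip.servo_line([g[0],g[1],z],rate=.03);f=manip.get_contact_force()[2]-f0
        if abs(f)>1.5:break
    print("touch tcp z",z,f,manip.get_width())
    manip.command_gripper(.046)
    manip.servo_line([g[0],g[1],z+.1],rate=.15);print("t",manip.get_time())
E
python3 - <<'E'
from h import *
pick(1);place(-.046)
c=wcam();im=c["image"][:,:,::-1].copy()
for k in(-.046,0,.046):cv2.circle(im,tuple(wpix(c,TC+ty*k+Z*.048).round().astype(int).tolist()),2,(0,255,0),-1)
cv2.imwrite("pics/p1.png",cv2.resize(im,(768,576)))
E
```

```text
grasp 0.02707523345323891 39.27478015422821 [-1.3 -1.   2.7]
held 0.026998962174776705 6.8167
touch tcp z 0.05099999999999999 3.4282224493931777 0.026959765183064074
t 13.4083
```

View pics/p1.png

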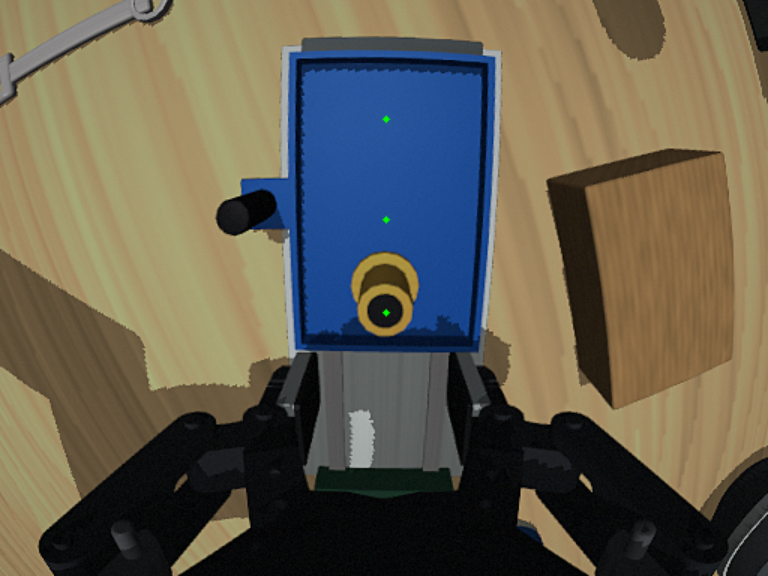

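The first bushing stands upright at (385,312) and is centred, with the tray square in view. I'll do the next two, going through a safe hover each time.

Run:
```python
from h import *
for i,k in((2,0),(0,.046)):
    manip.move_to(TOPS[i]+n*.13,Rr);pick(i);place(k)
manip.servo_line(np.array(manip.get_position())+[0,0,.08],rate=.2)
c=wcam();cv2.imwrite("pics/p2.png",cv2.resize(c["image"][:,:,::-1],(768,576)))
h=TC-.074*tx+Z*.04
for k in(0,.3):print(wpix(c,h+Z*.016)*1.5)
for p in(h+Z*.1,h,h-ty*.118):
  for s in(tx,ty):
    j=manip.solve_ik(p,rot(s,-Z));print(None if j is None else j.round(2))
```

```text
grasp 0.027106060439003116 38.86264264583588 [-1.1 -3.   4.2]
held 0.02715529145146035 17.8583
touch tcp z 0.04949999999999999 10.515246834267082 0.02683323256418882
t 24.7917
grasp 0.027101452142234892 39.34059977531433 [-0.5 -1.5  1.6]
held 0.027120578305128755 28.8083
touch tcp z 0.05099999999999999 4.495364720940075 0.027243645775162386
t 35.0583
[278.04888941 337.88908767]
[278.04888941 337.88908767]
[-0.35  0.42  1.91  0.    0.81 -0.02]
[-0.35  0.42  1.91 -0.    0.81 -1.59]
[-0.35  0.59  1.94  0.    0.61 -0.02]
[-0.35  0.59  1.94 -0.    0.61 -1.59]
[-0.57  0.6   1.91  0.    0.63 -0.24]
[-0.57  0.6   1.91 -0.    0.63 -1.81]
```

View pics/p2.png

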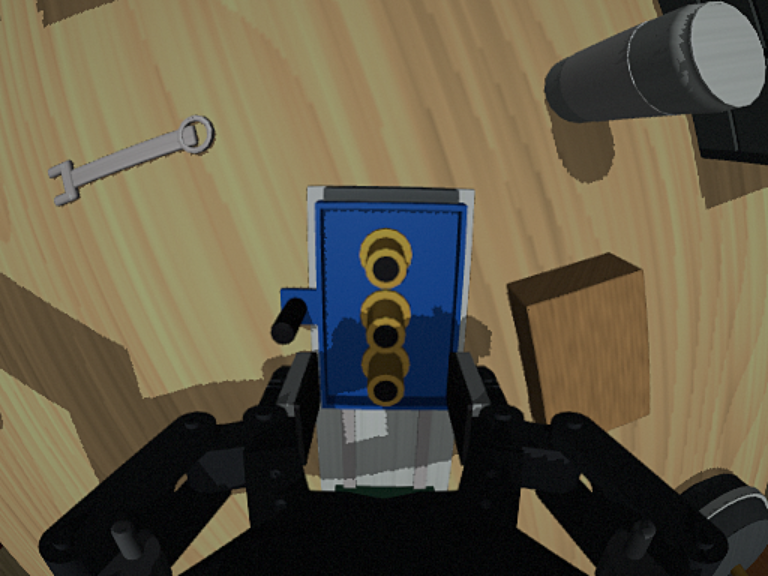

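All three stand upright in the tray, with tops at (385,268), (385,333) and (385,389). The handle top at (280,335) is where I predicted it. Now I grip the handle and slide the tray home.

Run:
```python
from h import *
h=TC-.074*tx+Z*.040;Rh=rot(ty,-Z)
manip.move_to(h+Z*.12,Rh);manip.command_gripper(.05,25)
manip.servo_line(h,rate=.12);manip.command_gripper(.005,25)
print("w",manip.get_width(),manip.get_grip_force());manip.hold(.2);f0=np.array(manip.get_contact_force())
s=.095;manip.servo_line(h-ty*s,rate=.045)
while s<.120:
    s+=.0015;manip.servo_line(h-ty*s,rate=.03);f=(np.array(manip.get_contact_force())-f0)@ty
    if s>.104 and f>8:break
print("s",s,f,manip.get_time())
manip.hold(.2);manip.command_gripper(.05)
p=h-ty*s;manip.servo_line(p+Z*.14,rate=.15)
manip.move_to(p-.06*tx+Z*.3,Rh)
import pickle
print(manip.get_time())
A=[cv2.resize(manip.camera("top")["image"][130:260,150:400,::-1],(750,390),interpolation=cv2.INTER_CUBIC)]
cv2.imwrite("pics/end.png",A[0])
cv2.imwrite("pics/endw.png",cv2.resize(manip.camera("wrist")["image"][:,:,::-1],(768,576)))
```

```text
w 0.01730576790314532 24.710504114627838
s 0.10850000000000001 8.570692858876807 43.575
45.9917
```

View pics/end.png

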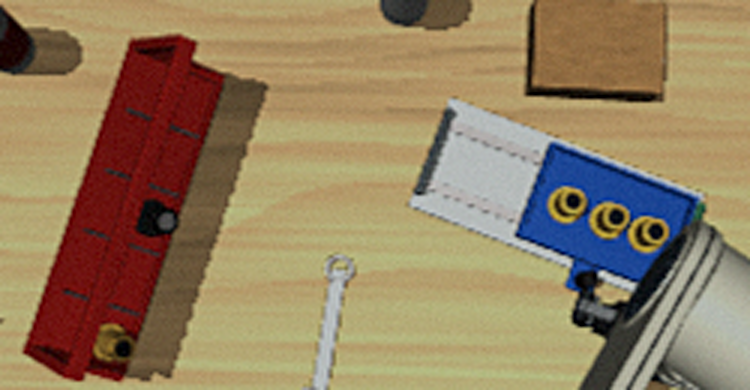

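View pics/endw.png

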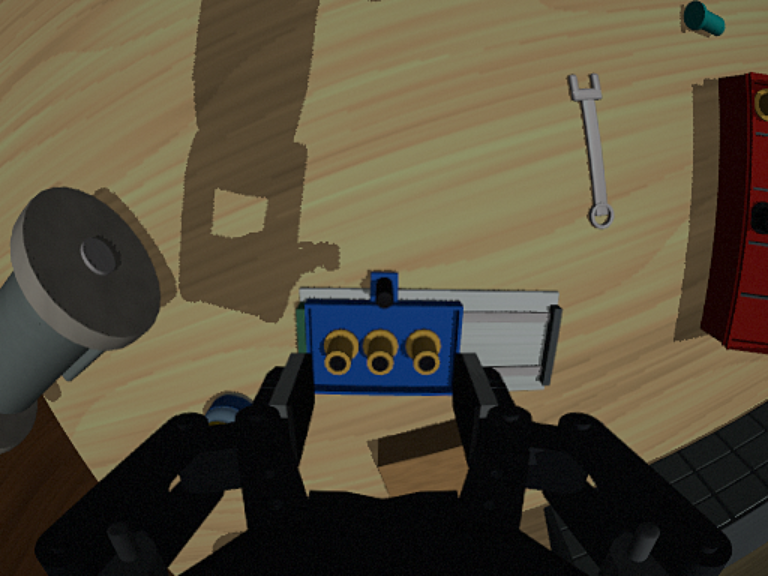

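The tray sits against the green stop at (302,345), with three bushings upright, and the fourth and the black one are still in the rack. The slide ended at 8.6 N, so I'll press once more to make sure it's the stop and not friction.

Run:
```python
from h import *
s=.109;h=TC-.074*tx+Z*.040;Rh=rot(ty,-Z);p=h-ty*s
manip.move_to(p+Z*.12,Rh);manip.servo_line(p,rate=.12);f0=np.array(manip.get_contact_force());manip.command_gripper(.005,25)
fs=[]
for _ in range(6):
    fs.append(round(float((np.array(manip.get_contact_force())-f0)@ty),1))
    if fs[-1]>18:break
    s+=.001;manip.servo_line(h-ty*s,rate=.03)
print(fs,s,manip.get_position()-h,(manip.get_position()-h)@ty)
manip.command_gripper(.05);p=h-ty*s;manip.servo_line(p+Z*.14,rate=.15)
manip.hold(.3);print(manip.get_time(),manip.get_contact_force())
c=wcam();cv2.imwrite("pics/fin.png",cv2.resize(c["image"][:,:,::-1],(768,576)))
```

```text
[14.4, 21.0] 0.11 [-0.03493425 -0.10143322  0.00081465] -0.10727988548977713
50.4667 [-0.02695696 -0.21953294 -0.16732467]
```

View pics/fin.png

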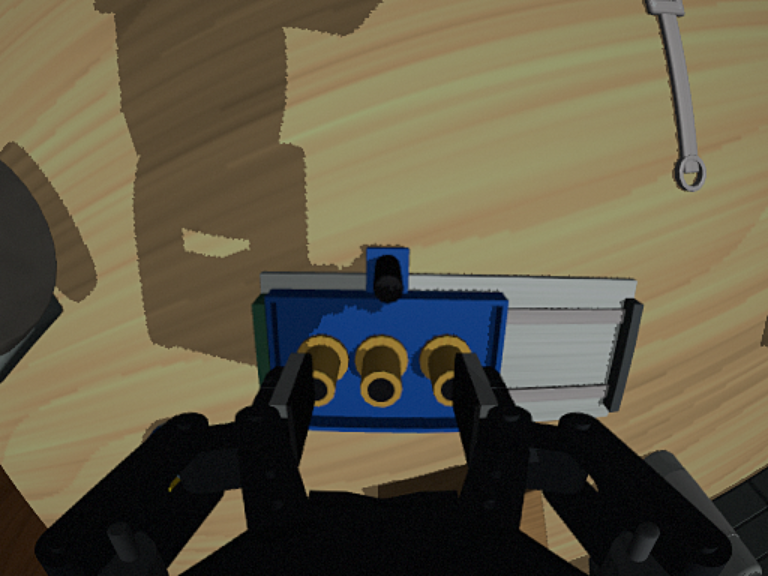

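The force rose about 7 N per mm, which means a hard stop, so the tray is home. All three bushings are still upright at (320,385), (381,388) and (450,388), and the gripper is clear. I'll hand it in.

```bash
python3 -c "
from rig import manip
print(manip.sign_off())"
```

```text
the job is handed in; nothing more can be done
None
```

Job handed in at about 50 s of the 72 s limit: three bronze bushings stand upright in the tray, the tray is home against the green stop, and the fourth bronze and the black one are still in the rack; the hand-in returned no verdict.

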